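Shut and lock the clamp chest

ROBOT

A 6-joint arm with a two-finger parallel gripper is mounted at the origin on the work surface. World frame = base frame: x ahead of the robot, y to its left, z up, the work surface at z = 0. Lengths are in m, angles in rad, forces in N, time in s.
With the tool pointing down it reaches from about 0.35 to 0.975 m from the base axis. Payload 17.4 kg.
Tool frame: the origin (TCP) lies on the centre line of the jaws, within the pads' length; the fingertips stand 8 mm ahead of it and the grasp point (between the pads) lies 11 mm behind it; z points along the fingers, y is the line along which they close (so a half turn about z gives the same grasp; the last joint's range is limited). The gripper opens to 85 mm and grips with 20 to 120 N. Pads are 22 mm wide; open, the fingers measure 114 mm over their backs; the gripper's body (76 mm by 85 mm) begins 54 mm behind the grasp point. The pads swing forward as they close: fully open they stand 13 mm farther back than shut.
Start: joints at [1.262, 0.116, 1.442, -0, 1.584, -0.038], TCP at [0.181, 0.65, 0.239] pointing down, gripper open.
Joint ranges: [-2.83, 2.83], [-0.83, 2.19], [0.07, 2.5], [-1.14, 4.28], [0.01, 3], [-2.97, 2.97]. Speed limits (rad/s): [1.89, 1.89, 2.22, 3.14, 3.14, 3.14].

INTERFACE

Orientations are given as a 3x3 rotation matrix whose columns are the frame's x, y, z axes.
In Python, from station import ctrl, jaws, kinematics, telemetry, imaging, ticket, nets gives the robot as it stands. Calls block until the motion is done:
- ctrl.move_to(position, orientation): joint-space move of the TCP to a pose.
- ctrl.servo_line(position, rate=0.15, orientation=None, until_force=None): straight line of the TCP; orientation=None keeps the orientation; rate is the mean speed in m/s. With until_force (N) it stops when the force on the tool has changed by that much, and returns True; else False.
- ctrl.set_joints(angles): joint-space move.
- jaws.grip(opening, grasp_force=None): finger opening in m; grasp_force is the grip in N (None keeps the last); returns when the fingers have stopped.
- ctrl.wait(seconds).
- kinematics.ik(position, orientation): joint angles nearest the present ones, or None.
- telemetry.read_state(): the state.
- imaging.grab_frame(name): name is "scene" or "top"; returns (picture, depth): 420x560x3 uint8, red, green, blue; 420x560 float32, m along the optical axis (not along the pixel's ray), 0 where there is no reading.
- imaging.calibration(name): a dict with "K" (3x3 intrinsics, pixels), "xyz" and "rotation" of the camera in the world. Camera axes: x right, y up, looking along -z (the intrinsics and any distortion apply to the point x, -y, -z); pixel columns grow to the right and rows downward; lengths in m; the calibration is good to about 2 mm. A picture is of the moment at which its call begins. calibration takes no time and is no camera call.
A pose or a line that the arm cannot do raises ctrl.IKError and nothing moves.
- ticket.sign_off(): hands the job in; it is judged then, once.
Trained networks look in the newest picture that a camera, given by its name, has taken for a name from the list of things; names that differ only in an ending like _2 or _b are one class to them, and where a whole thing is asked for, a point or a joint stands for the part that bears it (a point fixed in the world has none). Each returns a list of dicts, best first, with "p" (0 to 1); they miss things now and then, are a little off and sometimes report something else, mostly with a low value. They report only what shows in the picture. A call takes as long as a camera call.
- nets.boxes_of(camera, thing): "xy" ([column, row] in pixels, amid what is visible of it).
- nets.mark_of(camera, thing): "xy" ([column, row] in pixels: a listed point, or the origin of a listed thing).
The state is a dict: "t": time; "qpos": joint angles; "joint_velocities": joint speeds; "tau": joint torques, N m; "ee_pos": TCP position; "tcp_rot": TCP orientation; "wrist_force": force on the tool from outside, world axes, zero at the start; "moment": the same for the moment, N m; "opening": finger opening in m; "finger_force": force on a finger pad.
Only numpy, scipy, OpenCV 4.12 (cv2) and the standard library are available. Lean on these libraries where they do the work, as an engineer would, in place of code of your own. Each camera call takes 0.05 s, during which the arm holds its last target. There are 200 camera calls.

TASK

Two of the three drawers of the blue hose-clamp chest have been left open: push them with the fingertips until all three drawers are fully home, then push the upright white tab of the red lock bar on top all the way to the robot's left, so that the lock is fully across. Only push: do not grip or pull out anything, do not press hard, do not move the lock across before the drawers are in, and leave the spray can, filter core, band clamp and socket where they stand.

Things in the scene. Friction and masses are not known exactly. Their poses are not given: they have to be found in the camera images.
- chest: Low blue steel chest fixed to the bench, 200 mm deep (x), 404 mm wide (y), 74 mm high. Origin on the bench surface in the plane of its front face, at the middle of its width; its x axis points into the chest (away from the robot), its y axis to the left as seen from the robot, z up. Three drawer places side by side at y = -126, 0 and +126 mm, between uprights 26 mm wide.
- drawer_a (a joint): How far this drawer stands out of the chest, in m: 0 is fully home (front flush with the chest's front face, against a hard stop), larger is farther out towards the robot (the rail ends at 0.14). Slides along the chest's x axis; it stays where it is left and takes about 3 N to push.
- drawer_a_front (a point): Point on the front face of the drawer with joint drawer_a, at the middle of its width, 50 mm above the bench; moves with the drawer, axes as the chest's. Yellow flat front 98 mm wide, spanning 9 to 65 mm above the bench, with a black lip 44 mm wide, 6 mm thick that sticks out 12 mm towards the robot at 22 mm above the bench. Which of the three places this drawer has varies. Behind the front an open steel tray 185 mm long, with sides up to 48 mm above the bench.
- drawer_b (a joint): How far this drawer stands out of the chest, in m: 0 is fully home (front flush with the chest's front face, against a hard stop), larger is farther out towards the robot (the rail ends at 0.14). Slides along the chest's x axis; it stays where it is left and takes about 3 N to push.
- drawer_b_front (a point): Point on the front face of the drawer with joint drawer_b, at the middle of its width, 50 mm above the bench; moves with the drawer, axes as the chest's. Yellow flat front 98 mm wide, spanning 9 to 65 mm above the bench, with a black lip 44 mm wide, 6 mm thick that sticks out 12 mm towards the robot at 22 mm above the bench. Which of the three places this drawer has varies. Behind the front an open steel tray 185 mm long, with sides up to 48 mm above the bench.
- drawer_c (a joint): How far this drawer stands out of the chest, in m: 0 is fully home (front flush with the chest's front face, against a hard stop), larger is farther out towards the robot (the rail ends at 0.14). Slides along the chest's x axis; it stays where it is left and takes about 3 N to push.
- drawer_c_front (a point): Point on the front face of the drawer with joint drawer_c, at the middle of its width, 50 mm above the bench; moves with the drawer, axes as the chest's. Yellow flat front 98 mm wide, spanning 9 to 65 mm above the bench, with a black lip 44 mm wide, 6 mm thick that sticks out 12 mm towards the robot at 22 mm above the bench. Which of the three places this drawer has varies. Behind the front an open steel tray 185 mm long, with sides up to 48 mm above the bench.
- lock (a joint): Travel of the red lock bar along the chest's y, in m: 0 to 0.012 at the start (unlocked), 0.05 fully across to the left (locked, hard stop). Stays where left; takes about 2.5 N. Flat bar on the chest top, its top 78.5 mm above the bench; three 10 mm wide tongues hang 6 mm in front of the chest's front, 52 to 78 mm above the bench: beside the drawers when unlocked, before them when locked.
- lock_tab (a point): Top centre of the upright white tab on the red lock bar, 102.5 mm above the bench and 28 mm behind the chest's front face; moves with the bar, axes as the chest's. The tab is 30 mm long in x, 10 mm thick in y, and stands 24 mm above the bar. It moves 50 mm to +y of the chest from joint value 0 to 0.05.
- spray_can: Loose blue-labelled spray can, 58 mm across, 160 mm high, standing to the left or right of the chest. Origin at the centre of its underside. Leave alone.
- filter_core: Loose steel canister of a filter core with black top, 93 mm across over its bands, 86 mm high, standing to the left or right of the chest. Origin at the centre of its underside. Leave alone.
- band_clamp: Loose aluminium ring, 84 mm across, 20 mm high, lying on the bench right of the drawers' path. Origin at the centre of its underside. Leave alone.
- socket: Loose steel socket, 30 mm across, 34 mm high, standing on the rear of the chest's top. Origin at the centre of its underside. Leave alone.

How it is judged:
On the way, in this order (a step that is already met when the one before it is completed fails the run):
1. all three drawers are fully home while the lock is still open (value of joint each of drawer_a, drawer_b, drawer_c below 0.004 m and value of joint lock below 0.025 m), for 0.2 s.
2. the lock bar is fully across (value of joint lock above 0.046 m), for 0.2 s.
At the end, for the whole second after the job is handed in: All three drawers within 4 mm of fully home, the lock bar within 4 mm of the end of its 50 mm travel, and the four bystanders at rest within 15 mm of where they stood (value of joint each of drawer_a, drawer_b, drawer_c below 0.004 m and value of joint lock above 0.046 m and distance of each of spray_can, filter_core, band_clamp, socket from where it was at the start of the episode below 0.015 m and linear speed of each of spray_can, filter_core, band_clamp, socket below 0.02 m/s); the robot touches nothing.
It fails at once if the lock is pushed across while a drawer is still open (value of joint lock above 0.025 m and value of joint any of drawer_a, drawer_b, drawer_c above 0.01 m).
It fails at once if a drawer is pulled out (value of joint any of drawer_a, drawer_b above 0.115 m or value of joint drawer_c above 0.015 m).
It fails at once if a drawer or the lock bar is gripped or pressed hard (over 60 N) (contact force between the fingers and drawer_a above 60 N or contact force between the fingers and drawer_b above 60 N or contact force between the fingers and drawer_c above 60 N or contact force between the fingers and lock above 60 N).
It fails at once if a bystander is lifted, carried or knocked (moved over 20 mm) (distance of any of spray_can, filter_core, band_clamp, socket from where it was at the start of the episode above 0.02 m).
It also fails if it takes over 54 s, if anything falls off the work surface, if the arm or the gripper's body presses on something with over 40 N, if the wrist force passes 120 N, or if a joint passes its speed limit or range.

## Working session

There is one attempt and no reset: what is moved stays moved. The work goes in short steps, each a Python script; the robot and the scene stay as the last script left them, time stands still between calls to the robot, and variables do not carry over. Pictures are saved under pics/ and viewed, at most 10 in all, crops included, and the job is handed in when it is done.

```bash
mkdir -p pics; cat > h.py <<'E'
import numpy as np, cv2
from station import ctrl, jaws, kinematics, telemetry, imaging, ticket, nets
def world(cam,depth,uv):
    c=imaging.calibration(cam);K=np.array(c["K"]);u,v=uv
    p=depth[max(int(v)-2,0):int(v)+3,max(int(u)-2,0):int(u)+3];p=p[p>0];d=np.median(p) if p.size else np.nan
    x=(u-K[0,2])/K[0,0]*d;y=(v-K[1,2])/K[1,1]*d
    return np.array(c["rotation"])@[x,-y,-d]+np.array(c["xyz"])
E
python3 - <<'E'
from h import *
np.set_printoptions(precision=4,suppress=True)
for cam in("top","scene"):
    im,d=imaging.grab_frame(cam);cv2.imwrite(f"pics/{cam}0.png",im[:,:,::-1]);np.save(f"{cam}0.npy",d)
    c=imaging.calibration(cam);print(cam,c)
    for n in["drawer_a_front","drawer_b_front","drawer_c_front","lock_tab","chest","spray_can","filter_core","band_clamp","socket"]:
        for r in nets.mark_of(cam,n)[:4]:
            print(n,round(r["p"],2),np.round(r["xy"],1),world(cam,d,r["xy"]))
print(telemetry.read_state()["t"])
E
```

```text
top {'K': array([[442.7852,   0.    , 275.8853],
       [  0.    , 442.7852, 214.12  ],
       [  0.    ,   0.    ,   1.    ]]), 'xyz': array([0.3776, 0.0345, 1.1356]), 'rotation': array([[-0.0144,  0.9822, -0.1875],
       [-0.9998, -0.0121,  0.0137],
       [ 0.0112,  0.1877,  0.9822]])}
drawer_a_front 0.82 [366.9 232.8] [ 0.5382 -0.2109  0.0274]
drawer_b_front 0.65 [261.1 231.8] [0.5423 0.0568 0.0395]
drawer_c_front 0.73 [316.2 200.1] [ 0.6153 -0.0805  0.069 ]
lock_tab 0.82 [324.7 182.8] [ 0.6509 -0.099   0.1002]
lock_tab 0.47 [310.4 204.8] [ 0.6127 -0.0698  0.0262]
chest 0.64 [311.4 203.8] [ 0.6125 -0.0712  0.039 ]
spray_can 0.57 [413.3 196.9] [ 0.6224 -0.3245  0.0609]
filter_core 0.91 [201.6 208.7] [0.5937 0.1992 0.085 ]
band_clamp 0.63 [421.2 278.9] [ 0.4218 -0.3494  0.0002]
socket 0.45 [291.9 145.1] [ 0.7447 -0.0214  0.1076]
scene {'K': array([[526.1612,   0.    , 272.4534],
       [  0.    , 526.1612, 207.0311],
       [  0.    ,   0.    ,   1.    ]]), 'xyz': array([ 0.9104, -0.5071,  1.0705]), 'rotation': array([[ 0.8461, -0.4513,  0.2836],
       [ 0.5328,  0.7013, -0.4736],
       [ 0.0149,  0.5519,  0.8338]])}
drawer_a_front 0.57 [191.5 296.2] [ 0.5453 -0.2119  0.0644]
drawer_b_front 0.85 [263.4 210.9] [0.5525 0.0504 0.0533]
lock_tab 0.97 [260.  270.7] [ 0.6425 -0.1024  0.1013]
chest 0.87 [253.2 277.3] [ 0.6325 -0.1133  0.0784]
spray_can 0.7 [185.9 389.3] [ 0.6578 -0.3715  0.0964]
filter_core 0.66 [315.2 186. ] [0.6218 0.1681 0.0662]
filter_core 0.22 [193.6 296.8] [ 0.5494 -0.2103  0.0634]
band_clamp 0.95 [110.3 330.4] [ 0.4252 -0.3467 -0.0001]
socket 0.8 [325.2 271.9] [ 0.7572 -0.0357  0.1072]
1.0
```

View pics/top0.png

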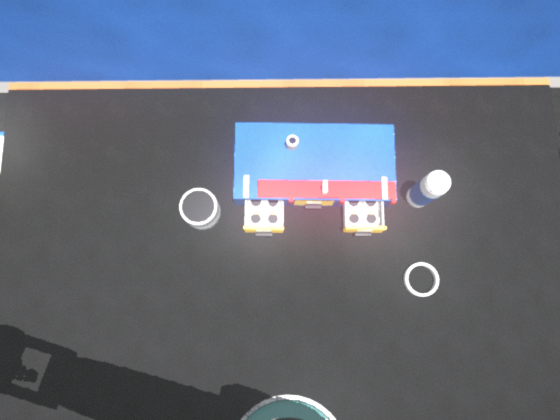

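View pics/scene0.png

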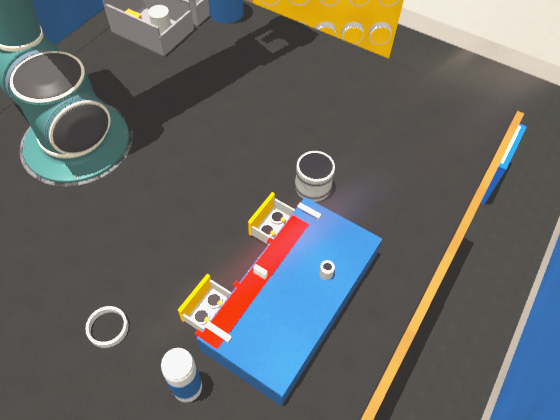

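The top view shows the chest (columns 234–396, rows 123–203). The left and right drawers are open, with fronts at about (264,233) and (366,231), and the middle one is home. The white tab is at (325,186). The filter core is on the left and the spray can on the right. The scene view agrees.

```bash
python3 - <<'E'
from h import *
np.set_printoptions(precision=4,suppress=True)
def cloud(cam):
    d=np.load(cam+"0.npy");c=imaging.calibration(cam);K=c["K"];v,u=np.indices(d.shape)
    P=np.stack([(u-K[0,2])/K[0,0]*d,-(v-K[1,2])/K[1,1]*d,-d],-1)@np.array(c["rotation"]).T+c["xyz"]
    P[d==0]=np.nan;return P
for cam in("top","scene"):
    P=cloud(cam);im=cv2.imread(f"pics/{cam}0.png")[:,:,::-1].astype(int);x,y,z=P[...,0],P[...,1],P[...,2]
    reg=(x>.45)&(x<.9)&(y>-.45)&(y<.3)
    m=reg&(z>.068)&(z<.082)&((im[...,2]>im[...,0]+40)|(im[...,0]>im[...,2]+80)&(im[...,1]<90))&(y>-.29)&(y<.14)
    print(cam,cv2.minAreaRect(P[m][:,:2].astype(np.float32)),np.median(z[m]))
    s=im.max(-1)-im.min(-1)
    t=reg&(z>.088)&(z<.11)&(s<60)&(abs(y+.1)<.04)&(x<.69); print("tab",t.sum(),np.nanmedian(P[t],0),P[t].min(0),P[t].max(0))
    f=reg&(im[...,0]>150)&(im[...,1]>110)&(im[...,2]<90)&(z>.058)&(z<.07)
    for lo,hi in((-.28,-.14),(-.14,-.01),(-.01,.14)):
        g=f&(y>lo)&(y<hi)
        if g.any():print("front",g.sum(),np.median(P[g],0),P[g].min(0),P[g].max(0))
E
```

```text
top ((0.715540885925293, -0.0782286524772644), (0.4045455753803253, 0.20201556384563446), 88.63680267333984) 0.07405365803390374
tab 62 [ 0.6401 -0.0967  0.1015] [ 0.6268 -0.1023  0.0903] [ 0.6558 -0.0921  0.1061]
scene ((0.7105457186698914, -0.08092229068279266), (0.40563303232192993, 0.20706400275230408), 88.5339126586914) 0.07480995668789536
tab 94 [ 0.6421 -0.1029  0.1018] [ 0.6267 -0.1067  0.0881] [ 0.657  -0.0961  0.1079]
front 225 [ 0.546  -0.2045  0.0648] [ 0.5398 -0.252   0.0583] [ 0.5505 -0.1539  0.0692]
front 163 [0.5489 0.0464 0.0639] [ 0.5428 -0.0018  0.058 ] [0.5529 0.0975 0.0695]
```

```bash
cat >> h.py <<'E'
yaw=np.deg2rad(-1.4);C=np.array([.613,-.077,0])
X=np.array([np.cos(yaw),np.sin(yaw),0]);Y=np.array([-np.sin(yaw),np.cos(yaw),0]);Z=np.array([0,0,1.])
def W(x,y,z): return C+x*X+y*Y+z*Z
def R(t,s=1):
    z=np.sin(t)*X-np.cos(t)*Z; x=s*(np.cos(t)*X+np.sin(t)*Z); return np.column_stack([x,np.cross(z,x),z])
def st(m=""):
    s=telemetry.read_state();e=np.array(s["ee_pos"])-C
    print(m,round(s["t"],2),"chest xyz",np.round([e@X,e@Y,e[2]],4),"F",np.round(s["wrist_force"],1))
E
cat > push.py <<'E'
from h import *
import sys
y=float(sys.argv[1]); T=np.deg2rad(20)
if len(sys.argv)>2: jaws.grip(0.0,20)
c=[(kinematics.ik(W(-.135,y,.15),R(T,s)),s) for s in(1,-1)]
print([(None if q is None else np.round(q,2),s) for q,s in c]); q0=np.array(telemetry.read_state()["qpos"])
s=min([k for k in c if k[0] is not None],key=lambda k:abs(k[0][5]-q0[5]))[1]
ctrl.move_to(W(-.135,y,.15),R(T,s)); ctrl.servo_line(W(-.135,y,.052),rate=.12);st("down")
print(ctrl.servo_line(W(-.035,y,.052),rate=.05,until_force=15));st("mid")
print(ctrl.servo_line(W(-.003,y,.052),rate=.025,until_force=15));st("end")
ctrl.servo_line(W(-.1,y,.052),rate=.12);ctrl.servo_line(W(-.1,y,.15),rate=.15);st("up")
E
python3 push.py .126 close
```

```text
[(array([ 0.08, -0.51,  2.15, -0.04,  1.16,  1.68]), 1), (array([ 0.08, -0.51,  2.15, -0.04,  1.16, -1.46]), -1)]
down 5.12 chest xyz [-0.1346  0.1261  0.0528] F [-0.5 -0.4  0.1]
False
mid 7.28 chest xyz [-0.0351  0.126   0.052 ] F [-0.7  0.  -0.5]
True
end 8.19 chest xyz [-0.0116  0.1259  0.0513] F [-5.  -0.   4.4]
up 9.88 chest xyz [-0.1003  0.1259  0.1488] F [0.4 0.9 0.7]
```

```bash
python3 push.py -.126; python3 - <<'E'
from h import *
im,d=imaging.grab_frame("scene");cv2.imwrite("pics/s1.png",cv2.resize(im[160:390,150:420,::-1],None,fx=2.6,fy=2.6))
im,d=imaging.grab_frame("top");cv2.imwrite("pics/t1.png",cv2.resize(im[110:250,220:440,::-1],None,fx=3.4,fy=3.4))
E
```

```text
[(array([-0.54, -0.41,  2.08,  0.18,  1.17,  1.01]), 1), (array([-0.54, -0.41,  2.08,  0.18,  1.17, -2.13]), -1)]
down 11.84 chest xyz [-0.1346 -0.1261  0.0528] F [-0.4  0.3  0.1]
False
mid 13.99 chest xyz [-0.0351 -0.126   0.052 ] F [-2.3  0.7 -0.7]
True
end 14.91 chest xyz [-0.0116 -0.126   0.0513] F [-6.5 -0.6  5.3]
up 16.59 chest xyz [-0.1003 -0.1258  0.1488] F [-0.2  0.4 -0.8]
```

View pics/s1.png

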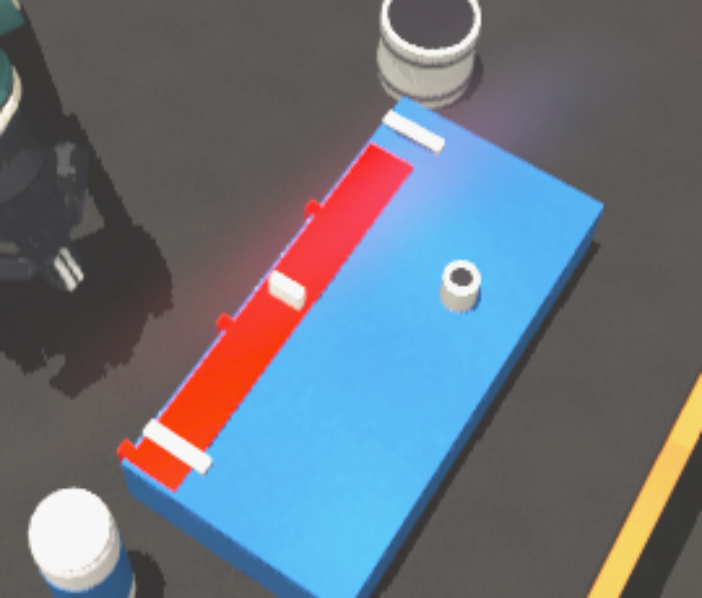

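View pics/t1.png

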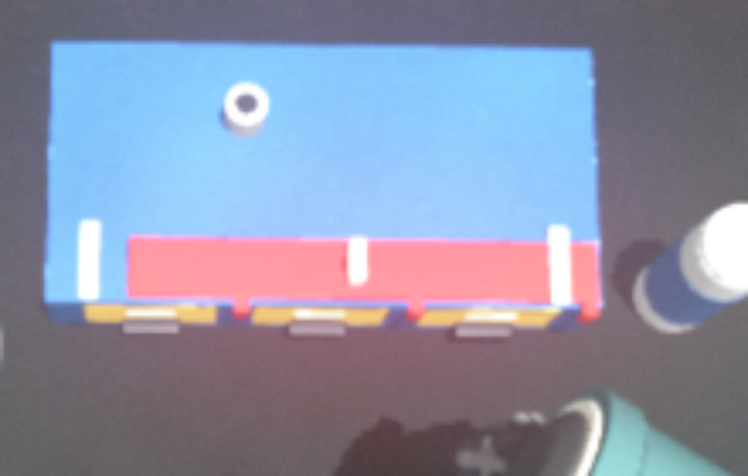

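Both open drawers are home: all three fronts are flush, and both pushes stopped at the same depth. The lock is still open, with the tab at (357,260) in the top crop. Next is the lock.

```bash
python3 - <<'E'
from h import *
q0=np.array(telemetry.read_state()["qpos"])
def RL(s): z=-Z;x=s*Y;return np.column_stack([x,np.cross(z,x),z])
c=[(kinematics.ik(W(.028,-.07,.15),RL(s)),s) for s in(1,-1)]
s=min([k for k in c if k[0] is not None],key=lambda k:abs(k[0][5]-q0[5]))[1]
ctrl.move_to(W(.028,-.07,.15),RL(s));ctrl.servo_line(W(.028,-.07,.096),rate=.08,until_force=15);st("down")
print(ctrl.servo_line(W(.028,-.005,.096),rate=.04,until_force=15));st("mid")
print(ctrl.servo_line(W(.028,.04,.096),rate=.025,until_force=15));st("end")
e=np.array(telemetry.read_state()["ee_pos"])
ctrl.servo_line(e-.03*Y,rate=.1);ctrl.servo_line(e-.03*Y+.13*Z,rate=.15)
ctrl.move_to(W(-.2,-.05,.25),RL(s));st("clear")
im,d=imaging.grab_frame("top");cv2.imwrite("pics/t2.png",cv2.resize(im[110:310,180:460,::-1],None,fx=2.8,fy=2.8))
im,d=imaging.grab_frame("scene")
print(nets.mark_of("scene","lock_tab")[:2],world("scene",d,nets.mark_of("scene","lock_tab")[0]["xy"]))
E
```

```text
down 19.14 chest xyz [ 0.0282 -0.07    0.0965] F [ 0.4  0.8 -1.1]
False
mid 20.92 chest xyz [ 0.028 -0.005  0.096] F [-0.1  0.1  0.2]
True
end 21.77 chest xyz [0.0279 0.01   0.0958] F [ 0.8 -5.5  4.2]
clear 24.15 chest xyz [-0.1994 -0.05    0.2499] F [ 0.7  1.5 -0.5]
[{'xy': [270.1, 253.3], 'p': 0.76}] [ 0.63802927 -0.05678171  0.10031876]
```

View pics/t2.png

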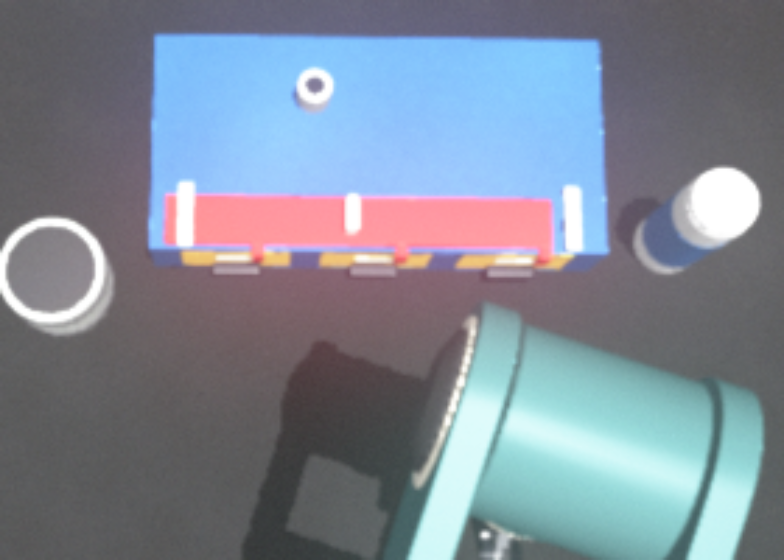

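The tab moved about 45–48 mm to the left and met a hard stop. A firmer second nudge will confirm it.

```bash
python3 - <<'E'
from h import *
r=np.array(telemetry.read_state()["tcp_rot"])
ctrl.move_to(W(.028,-.02,.15),r);ctrl.servo_line(W(.028,-.02,.096),rate=.08)
print(ctrl.servo_line(W(.028,.03,.096),rate=.025,until_force=25));st("end")
e=np.array(telemetry.read_state()["ee_pos"])
ctrl.servo_line(e-.03*Y,rate=.1);ctrl.servo_line(e-.03*Y+.13*Z,rate=.15)
ctrl.move_to(W(-.2,-.05,.25),r);st("clear")
for cam in("top","scene"):
    im,d=imaging.grab_frame(cam)
    for n in["spray_can","filter_core","band_clamp","socket"]:
        print(cam,n,[np.round(k["xy"],1) for k in nets.mark_of(cam,n)[:1]])
E
```

```text
True
end 27.39 chest xyz [0.028  0.01   0.0959] F [-0.1 -5.6  2.9]
clear 29.77 chest xyz [-0.1994 -0.05    0.2499] F [ 0.4 -0.5 -0.4]
top spray_can [array([416.2, 195. ])]
top filter_core [array([201.2, 208.2])]
top band_clamp []
top socket [array([311. , 201.3])]
scene spray_can [array([186.9, 390.3])]
scene filter_core [array([316.3, 188.9])]
scene band_clamp [array([108.3, 329.2])]
scene socket [array([325.8, 273.3])]
```

The second push met the same hard stop (y = 0.010), and the scene camera shows the bystanders where they were.

```bash
python3 -c "
from h import *
print(ticket.sign_off())"
```

```text
the job is handed in; nothing more can be done
None
```

I pushed the two open drawers home, pushed the lock fully across to its hard stop, left the bystanders where they stood, and handed the job in at about 30 s; no verdict was returned.

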